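# Rake a torch over the closed wine box

## Robot

A 7-joint arm with a two-finger parallel gripper is mounted at the origin on the work surface. World frame = base frame: x ahead of the robot, y to its left, z up, the work surface at z = 0. Lengths are in m, angles in rad, forces in N, time in s.
With the tool pointing down it reaches from about 0.35 to 0.9 m from the base axis. Payload 7.2 kg.
Tool frame: the origin (TCP) lies on the centre line of the jaws, within the pads' length; the fingertips stand 14 mm ahead of it and the grasp point (between the pads) lies 5 mm behind it (nose_length is the distance from the TCP to the fingertips, in m); z points along the fingers, y is the direction in which the jaws open and shut (so a half turn about z gives the same grasp; the last joint's range is limited). The gripper opens to 85 mm and grips with 20 to 120 N. Pads are 22 mm wide; open, the fingers measure 114 mm over their backs; the gripper's body (76 mm by 85 mm) begins 54 mm behind the grasp point. The pads swing forward as they close: fully open they stand 13 mm farther back than shut.
Start: joints at [-1.411, 0.411, -0.013, 1.596, 0.006, 1.134, -0.082], TCP at [0.141, 0.609, 0.245] pointing down, gripper open.
Joint ranges: [-2.95, 2.95], [-0.29, 1.99], [-1.47, 1.44], [0.14, 2.54], [-1.03, 4.17], [0.13, 1.85], [-2.86, 2.86]. Speed limits (rad/s): [2.39, 2.39, 3.01, 3.01, 3.14, 3.14, 3.14].

## Interface

Orientations are given as a rotation vector (axis times angle).
In Python, from workcell import observe, grab_frame, camera_model, sign_off, nose_length gives the robot as it stands.
- The arm moves only by the tool play_rows, never from a script. Its argument "deltas" is a list of rows, each an object of numbers: "dx", "dy", "dz": the shift along the tool's x, y, z in mm; "wx", "wy", "wz": the turn, a rotation vector about the tool's x, y, z in rad; "gripper": the closure, from 0 (fully open) to 1 (shut). In form: [{"dx": .., "dy": .., "dz": .., "wx": .., "wy": .., "wz": .., "gripper": ..}, ...]. A call has 1 to 12 rows; each row is the pose to reach, as a shift and turn from the pose commanded when the call began, along the tool's axes at that moment; what a row does not reach only later rows make up. A row lasts 1/12 s, in which the tool goes at most 41.7 mm and 7.16 degrees, less where a joint would pass 70% of its speed; a pose out of reach is approached as far as the arm can. A call with a gripper value outside its range is refused whole. The fingers move at their own pace and stop on an object; "newtons" is the grip in N (left out, the last holds). Time passes only in rows, so rows that repeat a pose let the fingers close. It gives the time, the measured TCP pose, the force and the opening at its end, in the units of the state.
- observe(): the state, without advancing time (a new reading comes with each control period).
- grab_frame(name): name is "scene" or "top"; returns the picture (400x640x3 uint8, blue, green, red); there is no depth.
- camera_model(name): a dict with "mtx" (3x3 intrinsics, pixels), "R" (3x3) and "t" (3): a world point X has camera coordinates R X + t. Camera axes: x right, y down, z forward; pixel columns grow to the right and rows downward; lengths in m; the calibration is good to about 2 mm. A picture is of the moment at which its call begins. camera_model takes no time and is no camera call.
- sign_off(): hands the job in, once; it reports no verdict.
The state is a dict: "time_s": time; "q": joint angles; "joint_vel": joint speeds; "joint_efforts": joint torques, N m; "eef_pos": TCP position; "tool_rot": TCP orientation; "ft_force": force on the tool from outside, world axes, zero at the start; "ft_torque": the same for the moment, N m; "gripper_width": finger opening in m.
Only numpy, scipy, OpenCV 4.12 (cv2) and the standard library are available. Lean on these libraries where they do the work, as an engineer would, in place of code of your own. Each camera call takes 0.05 s, during which the arm holds its last target. There are 200 camera calls.

## Task

Check how the lid of the wooden wine box seats: first lower the open lid gently until it is fully closed. Then draw the torch out of its holder and hold it up over the box, slanting at about 45 degrees with its lens down, about 15 cm from the middle of the closed lid and pointed straight at it, from whichever side you like. Finish while still holding the torch there, steady in the gripper and touching nothing else, and leave the other things on the table where they are.

Things in the scene. Friction and masses are not known exactly. Their poses are not given: they have to be found in the camera images.
- box: open-topped pale wooden box, 160 (x) x 270 (y) x 90 mm high, walls 8 mm, fixed to the table; a bottle lies in it. Origin: centre of its underside on the table; x points from its front wall (small brass plate, near the robot) to the hinged rear wall, y along its length, z up. It stands on the robot's left or right, turned by up to 0.35 rad.
- lid (a joint): angle of the box's lid in rad: 0 is closed flat on the rim, growing as the front edge swings up and back; 1.57 is upright. It starts between 1.0 and 1.4. The hinge is stiff by friction (about 0.26 N m, some 2 N at the free edge): the lid stays where it is left and must be pushed all the way down.
- lid_hinge (a point): point on the hinge axis, at the middle of the box's rear upper edge, 90 mm above the table. Its axes are the lid's: y along the hinge; -x from the hinge to the free edge (lid 160 mm wide that way, 270 mm long, 10 mm thick); z out of the lid's outer face, upward when closed. The lid's inner face is the plane z = 0, its outer face z = 10 mm.
- lid_edge (a point): middle of the lid's free edge, half way through its thickness, 160 mm from the hinge; same axes as lid_hinge.
- lid_mid (a point): centre of the lid's outer face (the upper face once closed, then 100 mm above the table); same axes as lid_hinge.
- holder: black round cup on a 90 mm foot disc, fixed to the table, outer diameter 58 mm, 66 mm high, bore 45 mm, inner floor 8 mm above the table; the torch stands in it head down. On the other side of the robot from the box. Origin: centre of its underside, z up.
- torch: metal hand torch, 162 mm long, about 180 g: round head 40 mm in diameter, tapering 36 to 50 mm from the lens to a dark barrel 30 mm in diameter; rubber button on the tail end. Origin: centre of the lens face, which stands down in the holder; z points from lens to tail, light leaves along -z. In the holder its tail is 170 mm above the table; some 100 mm shows above the cup.
- torch_spot (a point): point on the torch's axis 150 mm ahead of its lens, in the light's path; should end on lid_mid.
- boxed_bottle: green half bottle, 58 mm in diameter, 235 mm long, lying along y in the box below the rim; stays there. Origin under its middle.
- stopper: steel bottle stopper, 34 mm disc with a stem, 42 mm high, standing between box and holder; leave alone. Origin: centre of its underside.
- foil_cutter: black foil cutter, 34 x 52 x 18 mm, lying between box and holder on the robot's side; leave alone. Origin: centre of its underside.
- tasting_cup: shallow steel tasting cup, 80 mm wide, 32 mm high, behind; leave alone. Origin: centre of its underside.
- corkscrew: corkscrew with wooden cross handle 105 mm long, lying flat, 18 mm high at most, behind on the right; leave alone. Origin under the middle of the handle.
- bung: cork barrel bung, 58 mm wide, 35 mm high, behind on the left; leave alone. Origin: centre of its underside.

How it is judged:
On the way, in this order (a step that is already met when the one before it is completed fails the run):
1. the lid is fully closed, the torch still in its holder (value of joint lid below 0.05 rad and distance between torch and holder below 0.03 m), for 0.2 s.
2. the torch is drawn clear of its holder in the fingers (z of torch in the frame of holder above 0.07 m and contact force between the fingers and torch above 1 N and contact force between torch and holder below 0.3 N and contact force between torch and box below 0.3 N), for 0.2 s.
At the end, for the whole second after the job is handed in: Lid closed (0.06 rad). Torch held still by the fingers alone, touching neither holder nor box, lens over 130 mm high, 30 to 60 degrees from vertical, the point 150 mm ahead of the lens within 50 mm of the lid's middle. Bystanders within 30 mm (boxed bottle 50 mm) of their starts (value of joint lid below 0.06 rad and angle between torch's own z axis and vertical between 0.52 and 1.05 rad and distance between torch_spot and lid_mid below 0.05 m and height (world z) of torch above 0.13 m and linear speed of torch below 0.03 m/s and contact force between the fingers and torch above 1 N and contact force between torch and holder below 0.3 N and contact force between torch and box below 0.3 N and distance of boxed_bottle from where it was at the start of the episode below 0.05 m and distance of each of stopper, foil_cutter, tasting_cup, corkscrew, bung from where it was at the start of the episode below 0.03 m); the arm keeps its last pose, push and grip.
It fails at once if the lid is slammed: it comes down on the rim faster than 2 rad/s (value of joint lid below 0.2 rad and velocity of joint lid below -2 rad/s).
It fails at once if a bystander is pushed away or knocked over (distance of boxed_bottle from where it was at the start of the episode above 0.05 m or distance of any of stopper, foil_cutter, tasting_cup, corkscrew, bung from where it was at the start of the episode above 0.03 m or angle between any of stopper, bung's own z axis and vertical above 0.6 rad).
It also fails if it takes over 58 s, if anything falls off the work surface, if the arm or the gripper's body presses on something with over 40 N, if the wrist force passes 120 N, or if a joint passes its speed limit or range.

## Working session

There is one attempt and no reset: what is moved stays moved. The work goes in short steps, Python scripts to look and compute and a tool call to move; the robot and the scene stay as the last step left them, time stands still between calls to the robot, and variables do not carry over. Pictures are saved under pics/ and viewed, about 8 in all and at most 12, crops included, and the job is handed in when it is done.

Besides the shell and the picture viewer there is one more tool, called after ">>>" as a command line: name --argument value ..., lists and objects as JSON in quotes. play_rows: Moves the arm, as the interface text tells. Its arguments: {"type":"object","properties":{"deltas":{"type":"array","items":{"type":"object","properties":{"dx":{"type":"number"},"dy":{"type":"number"},"dz":{"type":"number"},"wx":{"type":"number"},"wy":{"type":"number"},"wz":{"type":"number"},"gripper":{"type":"number"}}}},"newtons":{"type":"number"}},"required":["deltas"]}

```bash
mkdir -p pics; python3 - <<'E'
from workcell import *
import cv2
for n in("scene","top"):
    cv2.imwrite(f"pics/{n}0.png",grab_frame(n)); m=camera_model(n); print(n,m)
print(observe(), nose_length)
E
```

```text
scene {'mtx': array([[380.48302622,   0.        , 324.81783407],
       [  0.        , 380.48302622, 202.89583117],
       [  0.        ,   0.        ,   1.        ]]), 'R': array([[-0.68990798,  0.72389522, -0.00164127],
       [ 0.60312242,  0.57354869, -0.55433316],
       [-0.40033777, -0.38342876, -0.83229325]]), 't': array([ 0.41636812, -0.317566  ,  1.02705174])}
top {'mtx': array([[493.22329093,   0.        , 320.17161559],
       [  0.        , 493.22329093, 190.94471218],
       [  0.        ,   0.        ,   1.        ]]), 'R': array([[-0.01839867, -0.99972066, -0.01483567],
       [-0.98905356,  0.0203711 , -0.146144  ],
       [ 0.1464054 ,  0.01198441, -0.98915208]]), 't': array([0.00234783, 0.59280753, 1.07124342])}
{'time_s': 0.1, 'q': array([-1.41118656,  0.41182104, -0.01270004,  1.59693922,  0.0056142 ,
        1.13425916, -0.08217388]), 'joint_vel': array([-0.00058725, -0.00285445,  0.0011565 , -0.00323085, -0.00142312,
        0.00044248,  0.00014086]), 'joint_efforts': array([ 2.58963155e-03, -6.01829195e+01,  6.84279297e-01, -3.00092626e+01,
        1.40167528e-02,  6.47364286e-03, -4.36362157e-06]), 'eef_pos': array([0.14110699, 0.60845136, 0.24454514]), 'tool_rot': array([-3.56993839e-01, -3.12119912e+00,  2.18411882e-03]), 'ft_force': array([ 0.42084633, -0.15052794, -0.44926276]), 'ft_torque': array([ 0.02731678, -0.01372662, -0.04388665]), 'gripper_width': 0.08528483511060828} 0.014
```

View pics/scene0.png

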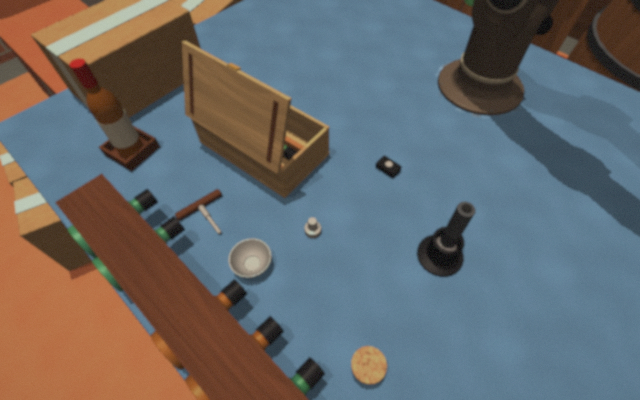

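View pics/top0.png

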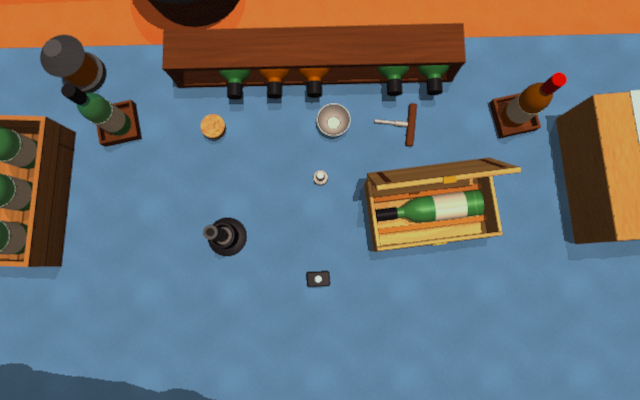

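The scene picture shows the open lid (free edge from about (183,42) to (289,95)) and the torch tail at (466,209). The top picture shows the box with front rim corners near (376,250) and (502,236), the holder near (227,237), and the torch tail at (210,233). I'll fit from rough clicks and check with an overlay.

```bash
cat > h.py <<'E'
from workcell import *
import cv2, numpy as np
from scipy.spatial.transform import Rotation as Ro
from scipy.optimize import least_squares
def proj(n,X):
    m=camera_model(n); p=(np.atleast_2d(X)@m["R"].T+m["t"])@m["mtx"].T
    return p[:,:2]/p[:,2:]
def ray(n,u,v,z):
    m=camera_model(n); d=m["R"].T@np.linalg.solve(m["mtx"],[u,v,1]); C=-m["R"].T@m["t"]
    return C+d*(z-C[2])/d[2]
def box2w(p,P):
    return Ro.from_euler('z',p[2]).apply(np.atleast_2d(P))+[p[0],p[1],0]
def lidpt(th,P):  # lid frame -> box frame; front edge swings up: rotate about +y by th
    return Ro.from_euler('y',th).apply(np.atleast_2d(P))+[.08,0,.09]
E
python3 - <<'E'
from h import *
f=np.array
def model(p):
    b=box2w(p,[[-.08,.135,.09],[-.08,-.135,.09]])
    l=box2w(p,lidpt(p[3],[[-.16,.135,.01],[-.16,-.135,.01],[0,.135,.01]]))
    return b,l
def res(p):
    b,l=model(p)
    return np.r_[(proj("top",b)-[[376,250],[502,236]]).ravel(),(proj("scene",l)-[[289,95],[183,42],[278,168]]).ravel(),(proj("top",l[:2])-[[369,188],[520,170]]).ravel()*.3]
r=least_squares(res,[.5,-.25,0,1.2],loss='soft_l1'); p=r.x; print(p,res(p).round(1))
print("tail",ray("top",210,233,.17),ray("scene",466,209,.17)); print("foot",ray("top",228,237,0.005),ray("scene",441,253,.005))
b=box2w(p,[[sx*.08,sy*.135,z] for z in(0,.09) for sx in(-1,1) for sy in (-1,1)])
l=box2w(p,lidpt(p[3],[[x,sy*.135,z] for z in(0,.01) for x in(-.16,0) for sy in(-1,1)]))
t=(ray("top",210,233,.17)+ray("scene",466,209,.17))/2
out=[]
for n,c,c2 in(("top",(350,140,180,120),(190,200,90,60)),("scene",(160,20,180,180),(400,190,90,90))):
    im=cv2.imread(f"pics/{n}0.png"); S=4;im=cv2.resize(im,None,fx=S,fy=S,interpolation=cv2.INTER_CUBIC)
    for P,col in((b,(0,0,255)),(l,(255,255,0))):
        q=proj(n,P)*S
        for i in range(8):
            for j in range(i):
                if bin(i^j).count('1')==1: cv2.line(im,tuple(map(int,q[i])),tuple(map(int,q[j])),col,1)
    a=np.linspace(0,6.3,40)
    for R_,z in((.015,.17),(.029,.066),(.045,0.004)):
        cv2.polylines(im,[(proj(n,np.c_[t[0]+R_*np.cos(a),t[1]+R_*np.sin(a),0*a+z])*S).astype(int)],True,(0,255,255),1)
    for (x,y,w,h),s in((c,.6),(c2,.8)):
        out.append(cv2.resize(im[y*S:(y+h)*S,x*S:(x+w)*S],(400,300)))
cv2.imwrite("pics/ov.png",np.vstack([np.hstack(out[:2]),np.hstack(out[2:])]))
E
```

```text
[ 0.54702477 -0.25254551  0.1034231   1.22839548] [ 0.3  1.5  0.4 -0.1  0.6  3.5 -0.  -1.7 -0.3  5.8  2.  -0.3  0.2 -0.3]
tail [0.49424911 0.20923736 0.17      ] [0.49859661 0.21061365 0.17      ]
foot [0.49513661 0.20649621 0.005     ] [0.49413797 0.20986072 0.005     ]
```

View pics/ov.png

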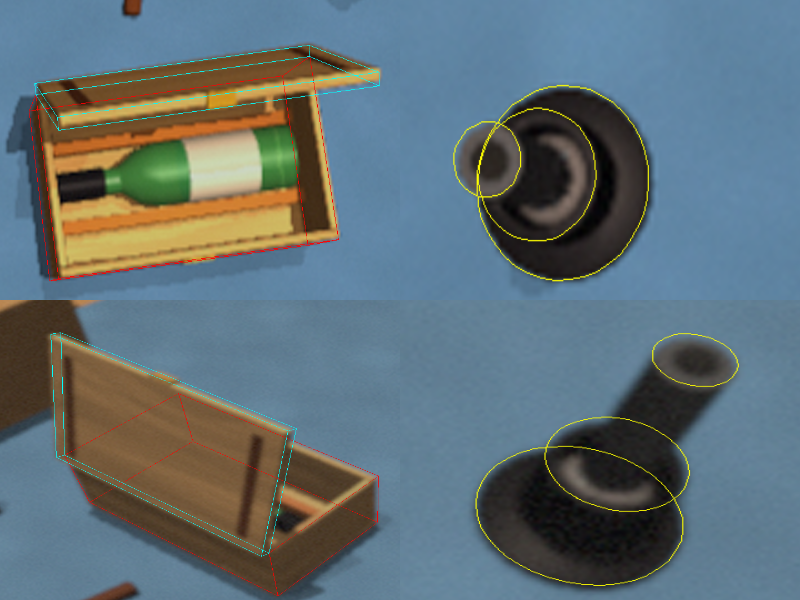

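Overlay matches: box at (0.547, -0.253), yaw 0.103, lid about 1.23 rad, holder and torch at about (0.495, 0.209). Now I'll work out the approach and the closing arc.

```bash
cat >> h.py <<'E'
P=np.array([.547,-.2525,.1034])
def rows(targets,R0=None,p0=None):
    o=observe(); R0=R0 or Ro.from_rotvec(o["tool_rot"]); p0=o["eef_pos"] if p0 is None else p0
    for p,R in targets:
        print((R0.inv().apply(np.array(p)-p0)*1e3).round(0),(R0.inv()*R).as_rotvec().round(3))
def down(yaw): # tool y at world angle yaw+90deg, z down, x toward -x
    c,s=np.cos(yaw),np.sin(yaw); return Ro.from_matrix(np.array([[-c,-s,0],[-s,c,0],[0,0,-1]]).T)
def arc(th,r=.125,gap=0): # TCP so that tip corner sits on lid outer face
    c=lidpt(th,[[-r,0,.010+gap]])[0]+[.011,0,.014]
    return box2w(P,c)[0]
E
python3 - <<'E'
from h import *
D=down(P[2]); a=arc(1.23,gap=.03)
print(a, D.as_matrix().round(2).tolist())
rows([([.38,.15,.34],D),(a+[0.02,0,.12],D),(a,D)])
print("arc"); 
rows([(arc(t),D) for t in np.linspace(1.28,-.03,24)],D,a)
E
```

```text
[ 0.6334556  -0.2435285   0.23518061] [[-0.99, -0.1, 0.0], [-0.1, 0.99, 0.0], [-0.0, 0.0, -1.0]]
[-336. -393.  -95.] [-0.001 -0.    -0.331]
[-692. -714. -110.] [-0.001 -0.    -0.331]
[-672. -719.   10.] [-0.001 -0.    -0.331]
arc
[22. -0.  9.] [0. 0. 0.]
[29. -0. 10.] [0. 0. 0.]
[36. -0. 12.] [0. 0. 0.]
[43. -0. 15.] [0. 0. 0.]
[49. -0. 18.] [0. 0. 0.]
[56. -0. 21.] [0. 0. 0.]
[62. -0. 24.] [0. 0. 0.]
[68. -0. 28.] [0. 0. 0.]
[73. -0. 33.] [0. 0. 0.]
[79.  0. 37.] [0. 0. 0.]
[84. -0. 42.] [0. 0. 0.]
[89.  0. 47.] [0. 0. 0.]
[94. -0. 53.] [0. 0. 0.]
[98. -0. 58.] [0. 0. 0.]
[102.  -0.  64.] [0. 0. 0.]
[106.  -0.  70.] [0. 0. 0.]
[109.  -0.  77.] [0. 0. 0.]
[112.  -0.  83.] [0. 0. 0.]
[114.   0.  90.] [0. 0. 0.]
[117.  -0.  97.] [0. 0. 0.]
[118.   0. 104.] [0. 0. 0.]
[120.  -0. 111.] [0. 0. 0.]
[121.  -0. 118.] [0. 0. 0.]
[121.   0. 125.] [0. 0. 0.]
```

>>> play_rows --deltas '[{"dx": -20, "dy": -30, "dz": -60, "gripper": 1}, {"dx": -336, "dy": -393, "dz": -110, "wz": -0.33, "gripper": 1}, {"dx": -336, "dy": -393, "dz": -110, "wz": -0.33, "gripper": 1}, {"dx": -336, "dy": -393, "dz": -110, "wz": -0.33, "gripper": 1}, {"dx": -336, "dy": -393, "dz": -110, "wz": -0.33, "gripper": 1}, {"dx": -336, "dy": -393, "dz": -110, "wz": -0.33, "gripper": 1}, {"dx": -336, "dy": -393, "dz": -110, "wz": -0.33, "gripper": 1}, {"dx": -336, "dy": -393, "dz": -110, "wz": -0.33, "gripper": 1}, {"dx": -336, "dy": -393, "dz": -110, "wz": -0.33, "gripper": 1}, {"dx": -336, "dy": -393, "dz": -110, "wz": -0.33, "gripper": 1}, {"dx": -336, "dy": -393, "dz": -110, "wz": -0.33, "gripper": 1}, {"dx": -336, "dy": -393, "dz": -110, "wz": -0.33, "gripper": 1}]'

```text
invalid input
```

```bash
python3 - <<'E'
from h import *
D=down(P[2]); a=arc(1.23,gap=.03)
o=observe(); print(o["time_s"],o["eef_pos"],o["q"].round(2),o["gripper_width"])
rows([(a+[0.02,0,.12],D),(a,D)])
E
```

```text
0.1 [0.14110699 0.60845136 0.24454514] [-1.41  0.41 -0.01  1.6   0.01  1.13 -0.08] 0.08528483511060828
[-692. -714. -110.] [-0.001 -0.    -0.331]
[-672. -719.   10.] [-0.001 -0.    -0.331]
```

>>> play_rows --deltas '[{"dx": -20, "dy": -30, "dz": -60, "wx": 0, "wy": 0, "wz": 0, "gripper": 1}, {"dx": -336, "dy": -393, "dz": -110, "wx": 0, "wy": 0, "wz": -0.33, "gripper": 1}, {"dx": -336, "dy": -393, "dz": -110, "wx": 0, "wy": 0, "wz": -0.33, "gripper": 1}, {"dx": -336, "dy": -393, "dz": -110, "wx": 0, "wy": 0, "wz": -0.33, "gripper": 1}, {"dx": -336, "dy": -393, "dz": -110, "wx": 0, "wy": 0, "wz": -0.33, "gripper": 1}, {"dx": -336, "dy": -393, "dz": -110, "wx": 0, "wy": 0, "wz": -0.33, "gripper": 1}, {"dx": -336, "dy": -393, "dz": -110, "wx": 0, "wy": 0, "wz": -0.33, "gripper": 1}, {"dx": -336, "dy": -393, "dz": -110, "wx": 0, "wy": 0, "wz": -0.33, "gripper": 1}, {"dx": -336, "dy": -393, "dz": -110, "wx": 0, "wy": 0, "wz": -0.33, "gripper": 1}, {"dx": -336, "dy": -393, "dz": -110, "wx": 0, "wy": 0, "wz": -0.33, "gripper": 1}, {"dx": -336, "dy": -393, "dz": -110, "wx": 0, "wy": 0, "wz": -0.33, "gripper": 1}, {"dx": -336, "dy": -393, "dz": -110, "wx": 0, "wy": 0, "wz": -0.33, "gripper": 1}]' --newtons 30

```text
time_s: 1.1
eef_pos: [0.3602, 0.1856, 0.3492]
tool_rot: [0.16, -3.137, -0.001]
ft_force: [1.3, 0.3, -0.2]
gripper_width: 0.0002
```

```bash
python3 - <<'E'
from h import *
D=down(P[2]); a=arc(1.23,gap=.03)
o=observe(); print(o["time_s"],o["eef_pos"],o["q"].round(2),o["gripper_width"])
rows([(a+[0.02,0,.12],D),(a,D)])
E
```

```text
1.1 [0.36021405 0.18555237 0.34916957] [-0.87 -0.08  0.26  1.94  0.02  1.28  1.05] 0.00018909271321567375
[-248. -457.   -6.] [ 0.    -0.    -0.001]
[-228. -455.  114.] [ 0.    -0.    -0.001]
```

>>> play_rows --deltas '[{"dx": -248, "dy": -457, "dz": -6, "wx": 0, "wy": 0, "wz": 0, "gripper": 1}, {"dx": -248, "dy": -457, "dz": -6, "wx": 0, "wy": 0, "wz": 0, "gripper": 1}, {"dx": -248, "dy": -457, "dz": -6, "wx": 0, "wy": 0, "wz": 0, "gripper": 1}, {"dx": -248, "dy": -457, "dz": -6, "wx": 0, "wy": 0, "wz": 0, "gripper": 1}, {"dx": -248, "dy": -457, "dz": -6, "wx": 0, "wy": 0, "wz": 0, "gripper": 1}, {"dx": -248, "dy": -457, "dz": -6, "wx": 0, "wy": 0, "wz": 0, "gripper": 1}, {"dx": -248, "dy": -457, "dz": -6, "wx": 0, "wy": 0, "wz": 0, "gripper": 1}, {"dx": -248, "dy": -457, "dz": -6, "wx": 0, "wy": 0, "wz": 0, "gripper": 1}, {"dx": -248, "dy": -457, "dz": -6, "wx": 0, "wy": 0, "wz": 0, "gripper": 1}, {"dx": -248, "dy": -457, "dz": -6, "wx": 0, "wy": 0, "wz": 0, "gripper": 1}, {"dx": -248, "dy": -457, "dz": -6, "wx": 0, "wy": 0, "wz": 0, "gripper": 1}, {"dx": -248, "dy": -457, "dz": -6, "wx": 0, "wy": 0, "wz": 0, "gripper": 1}]'

```text
time_s: 2.1
eef_pos: [0.6429, -0.2264, 0.3539]
tool_rot: [0.162, -3.136, -0.001]
ft_force: [1.1, -0.0, 1.4]
gripper_width: -0.0001
```

```bash
python3 - <<'E'
from h import *
D=down(P[2]); a=arc(1.23,gap=.03)
o=observe(); print(o["time_s"],o["eef_pos"],o["q"].round(2),o["gripper_width"])
rows([(a+[0.02,0,.12],D),(a,D)])
E
```

```text
2.1 [ 0.64290614 -0.22642434  0.35387939] [-0.14  0.51  0.67  1.31 -0.31  1.43  2.18] -0.00013829990379081154
[ -9. -18.  -1.] [ 0.001 -0.001 -0.   ]
[ 11. -16. 119.] [ 0.001 -0.001 -0.   ]
```

>>> play_rows --deltas '[{"dx": -4, "dy": -10, "dz": 0, "wx": 0, "wy": 0, "wz": 0, "gripper": 1}, {"dx": 0, "dy": -14, "dz": 35, "wx": 0, "wy": 0, "wz": 0, "gripper": 1}, {"dx": 5, "dy": -14, "dz": 70, "wx": 0, "wy": 0, "wz": 0, "gripper": 1}, {"dx": 10, "dy": -14, "dz": 105, "wx": 0, "wy": 0, "wz": 0, "gripper": 1}, {"dx": 10, "dy": -14, "dz": 117, "wx": 0, "wy": 0, "wz": 0, "gripper": 1}, {"dx": 10, "dy": -14, "dz": 117, "wx": 0, "wy": 0, "wz": 0, "gripper": 1}, {"dx": 10, "dy": -14, "dz": 117, "wx": 0, "wy": 0, "wz": 0, "gripper": 1}]'

```text
time_s: 2.68
eef_pos: [0.6341, -0.2398, 0.2384]
tool_rot: [-0.161, 3.137, -0.0]
ft_force: [0.2, -0.3, 0.6]
gripper_width: 0.0001
```

```bash
python3 - <<'E'
from h import *
D=down(P[2]); a=arc(1.23,gap=.03)
o=observe(); print(o["time_s"],o["eef_pos"],a,o["ft_force"])
rows([(arc(t),D) for t in np.linspace(1.25,-.03,28)])
E
```

```text
2.6833 [ 0.63407051 -0.23978645  0.23841588] [ 0.6334556  -0.2435285   0.23518061] [ 0.21296795 -0.34135114  0.56504555]
[27. -4. 13.] [-0.     0.    -0.001]
[33. -4. 14.] [-0.     0.    -0.001]
[38. -4. 16.] [-0.     0.    -0.001]
[44. -4. 18.] [-0.     0.    -0.001]
[49. -4. 20.] [-0.     0.    -0.001]
[55. -4. 23.] [-0.     0.    -0.001]
[60. -4. 26.] [-0.     0.    -0.001]
[65. -4. 29.] [-0.     0.    -0.001]
[70. -4. 32.] [-0.     0.    -0.001]
[75. -4. 36.] [-0.     0.    -0.001]
[79. -4. 40.] [-0.     0.    -0.001]
[84. -4. 44.] [-0.     0.    -0.001]
[88. -4. 48.] [-0.     0.    -0.001]
[92. -4. 52.] [-0.     0.    -0.001]
[96. -4. 57.] [-0.     0.    -0.001]
[99. -4. 62.] [-0.     0.    -0.001]
[102.  -4.  67.] [-0.     0.    -0.001]
[106.  -4.  72.] [-0.     0.    -0.001]
[108.  -4.  77.] [-0.     0.    -0.001]
[111.  -4.  82.] [-0.     0.    -0.001]
[113.  -4.  88.] [-0.     0.    -0.001]
[115.  -4.  93.] [-0.     0.    -0.001]
[117.  -4.  99.] [-0.     0.    -0.001]
[119.  -4. 105.] [-0.     0.    -0.001]
[120.  -4. 110.] [-0.     0.    -0.001]
[121.  -4. 116.] [-0.     0.    -0.001]
[122.  -4. 122.] [-0.     0.    -0.001]
[122.  -4. 128.] [-0.     0.    -0.001]
```

>>> play_rows --deltas '[{"dx": 13, "dy": 0, "dz": 6, "wx": 0, "wy": 0, "wz": 0, "gripper": 1}, {"dx": 27, "dy": 0, "dz": 13, "wx": 0, "wy": 0, "wz": 0, "gripper": 1}, {"dx": 33, "dy": 0, "dz": 14, "wx": 0, "wy": 0, "wz": 0, "gripper": 1}, {"dx": 38, "dy": 0, "dz": 16, "wx": 0, "wy": 0, "wz": 0, "gripper": 1}, {"dx": 44, "dy": 0, "dz": 18, "wx": 0, "wy": 0, "wz": 0, "gripper": 1}, {"dx": 49, "dy": 0, "dz": 20, "wx": 0, "wy": 0, "wz": 0, "gripper": 1}, {"dx": 55, "dy": 0, "dz": 23, "wx": 0, "wy": 0, "wz": 0, "gripper": 1}, {"dx": 60, "dy": 0, "dz": 26, "wx": 0, "wy": 0, "wz": 0, "gripper": 1}, {"dx": 65, "dy": 0, "dz": 29, "wx": 0, "wy": 0, "wz": 0, "gripper": 1}, {"dx": 70, "dy": 0, "dz": 32, "wx": 0, "wy": 0, "wz": 0, "gripper": 1}, {"dx": 75, "dy": 0, "dz": 36, "wx": 0, "wy": 0, "wz": 0, "gripper": 1}, {"dx": 79, "dy": 0, "dz": 40, "wx": 0, "wy": 0, "wz": 0, "gripper": 1}]'

```text
time_s: 3.68
eef_pos: [0.5541, -0.2482, 0.1972]
tool_rot: [0.16, -3.137, -0.0]
ft_force: [0.1, -0.5, 1.5]
gripper_width: -0.0003
```

>>> play_rows --deltas '[{"dx": 5, "dy": 0, "dz": 4, "wx": 0, "wy": 0, "wz": 0, "gripper": 1}, {"dx": 9, "dy": 0, "dz": 8, "wx": 0, "wy": 0, "wz": 0, "gripper": 1}, {"dx": 13, "dy": 0, "dz": 12, "wx": 0, "wy": 0, "wz": 0, "gripper": 1}, {"dx": 17, "dy": 0, "dz": 17, "wx": 0, "wy": 0, "wz": 0, "gripper": 1}, {"dx": 20, "dy": 0, "dz": 22, "wx": 0, "wy": 0, "wz": 0, "gripper": 1}, {"dx": 23, "dy": 0, "dz": 27, "wx": 0, "wy": 0, "wz": 0, "gripper": 1}, {"dx": 27, "dy": 0, "dz": 32, "wx": 0, "wy": 0, "wz": 0, "gripper": 1}, {"dx": 29, "dy": 0, "dz": 37, "wx": 0, "wy": 0, "wz": 0, "gripper": 1}, {"dx": 32, "dy": 0, "dz": 42, "wx": 0, "wy": 0, "wz": 0, "gripper": 1}, {"dx": 34, "dy": 0, "dz": 48, "wx": 0, "wy": 0, "wz": 0, "gripper": 1}, {"dx": 36, "dy": 0, "dz": 53, "wx": 0, "wy": 0, "wz": 0, "gripper": 1}, {"dx": 38, "dy": 0, "dz": 59, "wx": 0, "wy": 0, "wz": 0, "gripper": 1}]'

```text
time_s: 4.68
eef_pos: [0.517, -0.2521, 0.1382]
tool_rot: [-0.16, 3.137, -0.0]
ft_force: [0.3, 0.0, 0.0]
gripper_width: 0.0005
```

```bash
python3 - <<'E'
from h import *
D=down(P[2])
o=observe(); print(o["time_s"],o["eef_pos"],o["ft_force"])
rows([(arc(t),D) for t in [.15,.1,.05,0,-.03]])
E
```

```text
4.6833 [ 0.51696584 -0.25208309  0.13820835] [0.28883122 0.02235513 0.03846046]
[ 1. -4.  6.] [-0.     0.    -0.001]
[ 3. -4. 12.] [-0.     0.    -0.001]
[ 4. -4. 18.] [-0.     0.    -0.001]
[ 4. -4. 24.] [-0.     0.    -0.001]
[ 4. -4. 28.] [-0.     0.    -0.001]
```

```bash
python3 - <<'E'
from h import *
a=grab_frame("scene")[0:220,120:420];b=grab_frame("top")[100:300,300:580]
cv2.imwrite("pics/c1.png",np.hstack([cv2.resize(a,(400,300)),cv2.resize(b,(400,300))]))
E
```

```text
(no output)
```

View pics/c1.png

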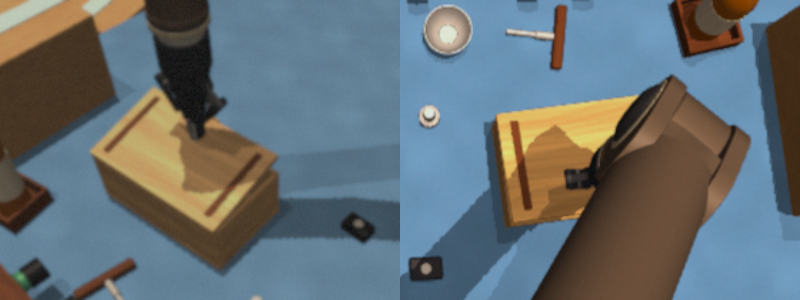

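The lid is nearly down with a small gap left at the front, and the fingertips are near its middle at left-crop (197,130). I'll push the rest slowly.

>>> play_rows --deltas '[{"dx": 1, "dy": 0, "dz": 5, "wx": 0, "wy": 0, "wz": 0, "gripper": 1}, {"dx": 2, "dy": 0, "dz": 10, "wx": 0, "wy": 0, "wz": 0, "gripper": 1}, {"dx": 3, "dy": 0, "dz": 15, "wx": 0, "wy": 0, "wz": 0, "gripper": 1}, {"dx": 4, "dy": 0, "dz": 20, "wx": 0, "wy": 0, "wz": 0, "gripper": 1}, {"dx": 4, "dy": 0, "dz": 23, "wx": 0, "wy": 0, "wz": 0, "gripper": 1}, {"dx": 4, "dy": 0, "dz": 25, "wx": 0, "wy": 0, "wz": 0, "gripper": 1}, {"dx": 4, "dy": 0, "dz": 25, "wx": 0, "wy": 0, "wz": 0, "gripper": 1}]'

```text
time_s: 5.37
eef_pos: [0.5127, -0.2524, 0.1145]
tool_rot: [0.16, -3.137, -0.002]
ft_force: [-4.6, 1.2, 13.3]
gripper_width: 0.0
```

>>> play_rows --deltas '[{"dx": 0, "dy": 0, "dz": 1.5, "wx": 0, "wy": 0, "wz": 0, "gripper": 1}, {"dx": 0, "dy": 0, "dz": 1.5, "wx": 0, "wy": 0, "wz": 0, "gripper": 1}, {"dx": 0, "dy": 0, "dz": 1.5, "wx": 0, "wy": 0, "wz": 0, "gripper": 1}, {"dx": 0, "dy": 0, "dz": -30, "wx": 0, "wy": 0, "wz": 0, "gripper": 1}, {"dx": 0, "dy": 0, "dz": -60, "wx": 0, "wy": 0, "wz": 0, "gripper": 0.5}, {"dx": 0, "dy": 0, "dz": -100, "wx": 0, "wy": 0, "wz": 0, "gripper": 0}, {"dx": 0, "dy": 0, "dz": -140, "wx": 0, "wy": 0, "wz": 0, "gripper": 0}, {"dx": 0, "dy": 0, "dz": -140, "wx": 0, "wy": 0, "wz": 0, "gripper": 0}]'

```text
time_s: 6.03
eef_pos: [0.5157, -0.2546, 0.2609]
tool_rot: [-0.159, 3.128, -0.006]
ft_force: [1.0, -1.3, 0.1]
gripper_width: 0.0477
```

Torch plan: grip the barrel with the tool tilted 0.4 rad sideways (jaws along x). For the final pose, tilt 0.4 rad the other way, so the torch slants about 46° from the left side of the box.

```bash
cat >> h.py <<'E'
T=np.array([.4955,.2095]); 
def tilt(t): return Ro.from_euler('x',t)*down(-np.pi/2)
G=tilt(.4); gz=G.apply([0,0,1]); grasp=np.r_[T,.130]+.005*gz
E
python3 - <<'E'
from h import *
o=observe(); print(o["eef_pos"],o["q"].round(2),gz,grasp)
rows([(grasp-.13*gz+[0,0,.03],G),(grasp-.13*gz+[0,0,.03],down(-np.pi/2))])
a=grab_frame("scene")[0:220,120:420]; cv2.imwrite("pics/c2.png",cv2.resize(a,(600,440)))
E
```

```text
[ 0.51570817 -0.25461013  0.26094602] [-0.16  0.35  0.7   1.74 -0.25  1.12  2.29] [ 0.          0.38941834 -0.92106099] [0.4955     0.21144709 0.1253947 ]
[-22. 415. -16.] [-0.329  0.312  1.649]
[-22. 415. -16.] [0.005 0.011 1.672]
```

View pics/c2.png

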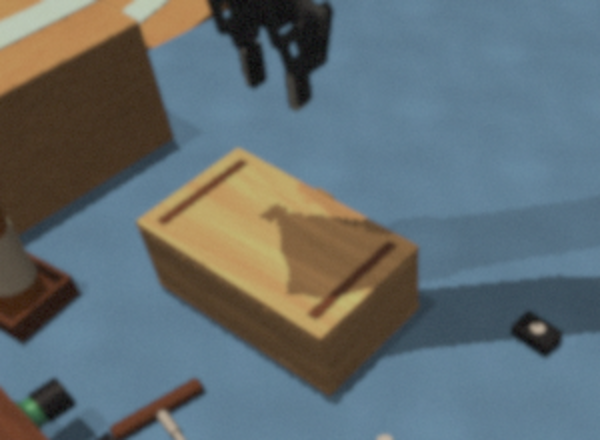

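The lid lies flat on the rim with no gap. Moving to the pregrasp above the torch.

>>> play_rows --deltas '[{"dx": -5, "dy": 30, "dz": -30, "wx": 0, "wy": 0, "wz": 0.12, "gripper": 0}, {"dx": -22, "dy": 415, "dz": -40, "wx": 0, "wy": 0, "wz": 1.67, "gripper": 0}, {"dx": -22, "dy": 415, "dz": -40, "wx": 0, "wy": 0, "wz": 1.67, "gripper": 0}, {"dx": -22, "dy": 415, "dz": -40, "wx": 0, "wy": 0, "wz": 1.67, "gripper": 0}, {"dx": -22, "dy": 415, "dz": -40, "wx": 0, "wy": 0, "wz": 1.67, "gripper": 0}, {"dx": -22, "dy": 415, "dz": -40, "wx": 0, "wy": 0, "wz": 1.67, "gripper": 0}, {"dx": -22, "dy": 415, "dz": -40, "wx": 0, "wy": 0, "wz": 1.67, "gripper": 0}, {"dx": -22, "dy": 415, "dz": -40, "wx": 0, "wy": 0, "wz": 1.67, "gripper": 0}, {"dx": -22, "dy": 415, "dz": -40, "wx": 0, "wy": 0, "wz": 1.67, "gripper": 0}, {"dx": -22, "dy": 415, "dz": -40, "wx": 0, "wy": 0, "wz": 1.67, "gripper": 0}, {"dx": -22, "dy": 415, "dz": -40, "wx": 0, "wy": 0, "wz": 1.67, "gripper": 0}, {"dx": -22, "dy": 415, "dz": -40, "wx": 0, "wy": 0, "wz": 1.67, "gripper": 0}]'

```text
time_s: 7.08
eef_pos: [0.4912, 0.1671, 0.2926]
tool_rot: [-1.808, -2.567, 0.001]
ft_force: [0.8, 0.5, -0.2]
gripper_width: 0.0856
```

```bash
python3 - <<'E'
from h import *
o=observe(); print(o["eef_pos"],o["q"].round(2),o["joint_vel"].round(2))
rows([(grasp-.13*gz+[0,0,.02],G),(grasp-.13*gz,G)])
E
```

```text
[0.49124832 0.16712462 0.29264717] [-1.07  0.22  0.77  1.82 -0.17  1.17  0.11] [-0.53  0.16  0.12 -0.15 -0.12  0.06 -1.88]
[-7.  2. 28.] [-0.07   0.395  0.339]
[-7.  2. 48.] [-0.07   0.395  0.339]
```

>>> play_rows --deltas '[{"dx": -4, "dy": 2, "dz": 20, "wx": -0.07, "wy": 0.395, "wz": 0.339, "gripper": 0}, {"dx": -7, "dy": 2, "dz": 40, "wx": -0.07, "wy": 0.395, "wz": 0.339, "gripper": 0}, {"dx": -7, "dy": 2, "dz": 40, "wx": -0.07, "wy": 0.395, "wz": 0.339, "gripper": 0}, {"dx": -7, "dy": 2, "dz": 40, "wx": -0.07, "wy": 0.395, "wz": 0.339, "gripper": 0}, {"dx": -7, "dy": 2, "dz": 40, "wx": -0.07, "wy": 0.395, "wz": 0.339, "gripper": 0}, {"dx": -7, "dy": 2, "dz": 40, "wx": -0.07, "wy": 0.395, "wz": 0.339, "gripper": 0}, {"dx": -7, "dy": 2, "dz": 40, "wx": -0.07, "wy": 0.395, "wz": 0.339, "gripper": 0}, {"dx": -7, "dy": 2, "dz": 40, "wx": -0.07, "wy": 0.395, "wz": 0.339, "gripper": 0}]'

```text
time_s: 7.75
eef_pos: [0.4968, 0.1578, 0.2537]
tool_rot: [-1.998, -2.009, -0.404]
ft_force: [0.9, 0.3, -0.2]
gripper_width: 0.0854
```

```bash
python3 - <<'E'
from h import *
o=observe(); print(o["eef_pos"],o["q"].round(2),o["joint_vel"].round(2),o["ft_force"])
rows([(grasp-.04*gz,G),(grasp,G)])
E
```

```text
[0.49683202 0.15783755 0.25368055] [-0.79  0.25  0.77  1.96 -0.66  1.09  0.3 ] [-0.01 -0.    0.   -0.   -0.01  0.    0.  ] [ 0.91843527  0.33228974 -0.21804544]
[-0. -1. 99.] [-0.     0.003  0.005]
[ -0.  -1. 139.] [-0.     0.003  0.005]
```

Good. I'll advance partway and take a check picture.

>>> play_rows --deltas '[{"dx": 0, "dy": -1, "dz": 35, "wx": 0, "wy": 0, "wz": 0, "gripper": 0}, {"dx": 0, "dy": -1, "dz": 70, "wx": 0, "wy": 0, "wz": 0, "gripper": 0}, {"dx": 0, "dy": -1, "dz": 99, "wx": 0, "wy": 0, "wz": 0, "gripper": 0}, {"dx": 0, "dy": -1, "dz": 99, "wx": 0, "wy": 0, "wz": 0, "gripper": 0}, {"dx": 0, "dy": -1, "dz": 99, "wx": 0, "wy": 0, "wz": 0, "gripper": 0}]'

```text
time_s: 8.17
eef_pos: [0.4951, 0.1963, 0.1618]
tool_rot: [-1.998, -2.008, -0.401]
ft_force: [0.5, -0.9, 0.6]
gripper_width: 0.0853
```

```bash
python3 - <<'E'
from h import *
o=observe(); print(o["eef_pos"],o["ft_force"])
rows([(grasp,G)])
a=grab_frame("scene")[130:290,370:530];b=grab_frame("top")[160:280,160:280]
print("tcp px",proj("scene",o["eef_pos"]),proj("top",o["eef_pos"]))
cv2.imwrite("pics/c3.png",np.hstack([cv2.resize(a,(400,400)),cv2.resize(b,(400,400))]))
E
```

```text
[0.4950669  0.19630236 0.16184218] [ 0.4650807  -0.94233909  0.57588671]
[-0.  1. 39.] [-0.003  0.003  0.004]
tcp px [[458.01323932 205.29006126]] [[217.41940094 232.71728869]]
```

View pics/c3.png

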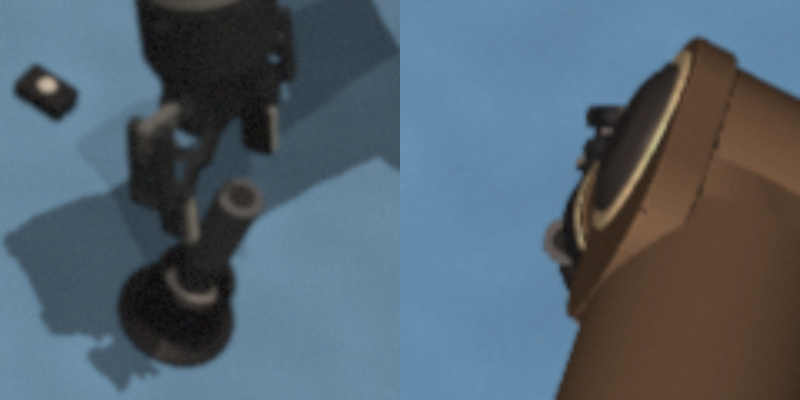

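The torch tail (left crop, (240,195)) stands between the open fingers. Advancing and gripping.

>>> play_rows --deltas '[{"dx": 0, "dy": 1, "dz": 20, "wx": 0, "wy": 0, "wz": 0, "gripper": 0}, {"dx": 0, "dy": 1, "dz": 39, "wx": 0, "wy": 0, "wz": 0, "gripper": 0}, {"dx": 0, "dy": 1, "dz": 39, "wx": 0, "wy": 0, "wz": 0, "gripper": 0}, {"dx": 0, "dy": 1, "dz": 39, "wx": 0, "wy": 0, "wz": 0, "gripper": 1}, {"dx": 0, "dy": 1, "dz": 39, "wx": 0, "wy": 0, "wz": 0, "gripper": 1}, {"dx": 0, "dy": 1, "dz": 39, "wx": 0, "wy": 0, "wz": 0, "gripper": 1}, {"dx": 0, "dy": 1, "dz": 39, "wx": 0, "wy": 0, "wz": 0, "gripper": 1}, {"dx": 0, "dy": 1, "dz": 39, "wx": 0, "wy": 0, "wz": 0, "gripper": 1}, {"dx": 0, "dy": 1, "dz": 39, "wx": 0, "wy": 0, "wz": 0, "gripper": 1}, {"dx": 0, "dy": 1, "dz": 39, "wx": 0, "wy": 0, "wz": 0, "gripper": 1}]' --newtons 70

```text
time_s: 9.1
eef_pos: [0.4975, 0.2103, 0.1277]
tool_rot: [-2.001, -2.004, -0.409]
ft_force: [-2.5, -2.3, 7.4]
gripper_width: 0.0282
```

```bash
python3 - <<'E'
from h import *
o=observe(); print(o["eef_pos"],o["ft_force"])
p=o["eef_pos"]
rows([(p+[0,0,.02],G),(p+[0,0,.1],G),(p+[0,0,.2],G)])
E
```

```text
[0.49747285 0.21031239 0.12773794] [-2.52549968 -2.32401547  7.40846894]
[  8.   0. -18.] [ 0.002 -0.     0.002]
[ 39.   0. -92.] [ 0.002 -0.     0.002]
[  78.    0. -184.] [ 0.002 -0.     0.002]
```

>>> play_rows --deltas '[{"dx": 4, "dy": 0, "dz": -9, "wx": 0, "wy": 0, "wz": 0, "gripper": 1}, {"dx": 12, "dy": 0, "dz": -28, "wx": 0, "wy": 0, "wz": 0, "gripper": 1}, {"dx": 20, "dy": 0, "dz": -47, "wx": 0, "wy": 0, "wz": 0, "gripper": 1}, {"dx": 28, "dy": 0, "dz": -66, "wx": 0, "wy": 0, "wz": 0, "gripper": 1}, {"dx": 36, "dy": 0, "dz": -85, "wx": 0, "wy": 0, "wz": 0, "gripper": 1}, {"dx": 44, "dy": 0, "dz": -104, "wx": 0, "wy": 0, "wz": 0, "gripper": 1}, {"dx": 52, "dy": 0, "dz": -123, "wx": 0, "wy": 0, "wz": 0, "gripper": 1}, {"dx": 60, "dy": 0, "dz": -142, "wx": 0, "wy": 0, "wz": 0, "gripper": 1}, {"dx": 68, "dy": 0, "dz": -161, "wx": 0, "wy": 0, "wz": 0, "gripper": 1}, {"dx": 68, "dy": 0, "dz": -161, "wx": 0, "wy": 0, "wz": 0, "gripper": 1}, {"dx": 68, "dy": 0, "dz": -161, "wx": 0, "wy": 0, "wz": 0, "gripper": 1}, {"dx": 68, "dy": 0, "dz": -161, "wx": 0, "wy": 0, "wz": 0, "gripper": 1}]'

```text
time_s: 10.1
eef_pos: [0.4961, 0.2103, 0.3007]
tool_rot: [-2.001, -2.004, -0.405]
ft_force: [0.1, -0.5, -2.9]
gripper_width: 0.0284
```

```bash
cat >> h.py <<'E'
F=tilt(-.4); tg=.122  # torch coordinate of grasp point
L=np.array([.547,-.2525,.1]); tz=Ro.from_euler('x',-.8).apply([0,0,1])
final=L+tz*(.150+tg)+.005*F.apply([0,0,1])
E
python3 - <<'E'
from h import *
o=observe(); print(o["eef_pos"],o["ft_force"],o["gripper_width"],o["q"].round(2),"final",final)
rows([(np.r_[.53,.08,.33],tilt(0)),(final+[0,0,.03],F)])
a=grab_frame("scene")[60:300,340:580]
cv2.imwrite("pics/c4.png",cv2.resize(a,(480,480)))
E
```

```text
[0.49608099 0.21029885 0.30066487] [ 0.07952523 -0.54195301 -2.91743282] 0.028424561183561722 [-0.91  0.2   0.77  1.89 -0.6   1.12  0.12] final [ 0.547      -0.05932623  0.28489892]
[-109.   34.  -78.] [ 0.    -0.399  0.002]
[-243.   50. -118.] [ 0.    -0.799  0.002]
```

View pics/c4.png

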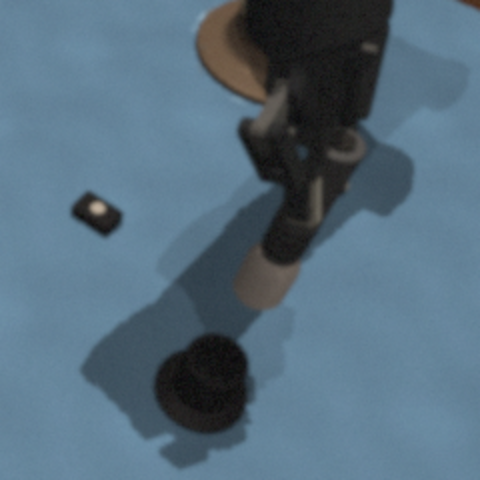

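The torch hangs clear of the holder, gripped on the barrel and vertical. Moving to the final pose.

>>> play_rows --deltas '[{"dx": -15, "dy": 4, "dz": -12, "wx": 0, "wy": -0.04, "wz": 0, "gripper": 1}, {"dx": -35, "dy": 9, "dz": -25, "wx": 0, "wy": -0.12, "wz": 0, "gripper": 1}, {"dx": -60, "dy": 15, "dz": -40, "wx": 0, "wy": -0.2, "wz": 0, "gripper": 1}, {"dx": -85, "dy": 20, "dz": -60, "wx": 0, "wy": -0.28, "wz": 0, "gripper": 1}, {"dx": -109, "dy": 25, "dz": -78, "wx": 0, "wy": -0.36, "wz": 0, "gripper": 1}, {"dx": -135, "dy": 30, "dz": -88, "wx": 0, "wy": -0.44, "wz": 0, "gripper": 1}, {"dx": -160, "dy": 35, "dz": -96, "wx": 0, "wy": -0.52, "wz": 0, "gripper": 1}, {"dx": -185, "dy": 40, "dz": -104, "wx": 0, "wy": -0.6, "wz": 0, "gripper": 1}, {"dx": -210, "dy": 45, "dz": -111, "wx": 0, "wy": -0.68, "wz": 0, "gripper": 1}, {"dx": -230, "dy": 48, "dz": -116, "wx": 0, "wy": -0.75, "wz": 0, "gripper": 1}, {"dx": -243, "dy": 50, "dz": -118, "wx": 0, "wy": -0.8, "wz": 0, "gripper": 1}, {"dx": -243, "dy": 50, "dz": -118, "wx": 0, "wy": -0.8, "wz": 0, "gripper": 1}]'

```text
time_s: 11.15
eef_pos: [0.546, -0.0598, 0.3135]
tool_rot: [1.998, 2.001, -0.413]
ft_force: [-1.1, 1.6, -2.4]
gripper_width: 0.0287
```

```bash
python3 - <<'E'
from h import *
o=observe(); print(o["eef_pos"],o["ft_force"],o["gripper_width"],o["q"].round(2),"final",final)
rows([(final,F)])
E
```

```text
[ 0.54603327 -0.05979222  0.31347245] [-1.08866794  1.55782204 -2.43331619] 0.028659107080373496 [-0.96  0.35  0.97  1.77  0.13  1.19 -0.07] final [ 0.547      -0.05932623  0.28489892]
[12.  1. 26.] [-0.002  0.005  0.002]
```

>>> play_rows --deltas '[{"dx": 6, "dy": 1, "dz": 13, "wx": 0, "wy": 0, "wz": 0, "gripper": 1}, {"dx": 12, "dy": 1, "dz": 26, "wx": 0, "wy": 0, "wz": 0, "gripper": 1}, {"dx": 12, "dy": 1, "dz": 26, "wx": 0, "wy": 0, "wz": 0, "gripper": 1}, {"dx": 12, "dy": 1, "dz": 26, "wx": 0, "wy": 0, "wz": 0, "gripper": 1}, {"dx": 12, "dy": 1, "dz": 26, "wx": 0, "wy": 0, "wz": 0, "gripper": 1}, {"dx": 12, "dy": 1, "dz": 26, "wx": 0, "wy": 0, "wz": 0, "gripper": 1}]'

```text
time_s: 11.65
eef_pos: [0.5485, -0.0583, 0.2878]
tool_rot: [2.0, 2.001, -0.403]
ft_force: [0.6, -0.2, -2.0]
gripper_width: 0.0285
```

```bash
python3 - <<'E'
from h import *
o=observe(); print(o["eef_pos"],o["ft_force"],o["gripper_width"],np.abs(o["joint_vel"]).max())
rows([(final,F)])
out=[]
for n,(x,y,w,h) in(("scene",(160,20,240,180)),("top",(290,130,240,180))):
    S=4; im=cv2.resize(grab_frame(n),None,fx=S,fy=S)
    R=Ro.from_rotvec(o["tool_rot"]); g=o["eef_pos"]-.005*R.apply([0,0,1]); z=R.apply(G.inv().apply([0,0,1]))
    lens=g-tg*z; pts=proj(n,[g+.04*z,lens,lens-.15*z,L])*S
    for a,c in zip(pts,((0,255,255),(0,255,0),(0,0,255),(255,0,0))): cv2.circle(im,tuple(a.astype(int)),6,c,2)
    out.append(cv2.resize(im[y*S:(y+h)*S,x*S:(x+w)*S],(400,300)))
print(lens,lens-.15*z,np.arccos(z[2]))
cv2.imwrite("pics/c5.png",cv2.resize(np.hstack(out),(800,300)))
E
```

```text
[ 0.54846385 -0.05830086  0.28781636] [ 0.64385483 -0.18169651 -1.98327438] 0.028520661421298773 0.004261519085391404
[ 0. -1.  3.] [0.003 0.    0.   ]
[ 0.54875159 -0.14387306  0.20742593] [ 0.54912169 -0.25147888  0.10292306] 0.800029126391336
```

View pics/c5.png

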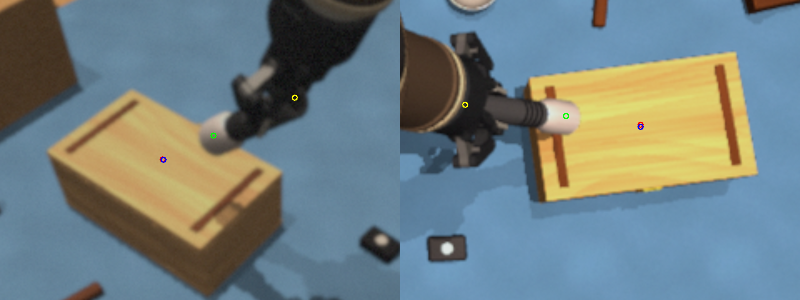

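The lens is at about (205,145) in the scene crop and (575,117) in the top crop. The torch's line runs to the lid's centre in both views, and the lid is flat. The arm is still, so I'm handing in.

```bash
python3 -c "
from workcell import *
print(sign_off()); o=observe(); print(o['time_s'],o['gripper_width'],o['ft_force'])"
```

```text
the job is handed in; nothing more can be done
None
the job is handed in; nothing more can be done
```

I closed the lid, drew the torch from its holder and handed the job in at about 11.7 s, still holding the torch over the box. `sign_off()` gives no verdict, so I can't confirm the result was accepted.

- **Lid:** I pushed it down with the shut fingers along its arc at about 0.6 rad/s and pressed it to about 13 N at the rim. The pictures afterwards show it flat, with no gap.
- **Torch pose:** by calculation from the tool pose, the torch slants 0.80 rad (46°) and the lens is 207 mm up. The spot 150 mm ahead of the lens is about 4 mm from the middle of the lid. The overlay in both cameras agreed with this to roughly a centimetre.
- **Steadiness:** the torch was gripped on its barrel at 70 N, with the fingers at 28.5 mm. At the last check the joints were still to within 0.005 rad/s, and the wrist force was about 2 N, roughly the torch's weight.
- **Other things on the table:** I planned the path clear of them and saw no contact, but I did not measure their final positions.
- **Disagreements:** one call was refused as invalid before anything moved, and I resent it with every field filled in. No other check failed.

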